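# Set the turret punch to its largest punch and lock it

## Task

With the fingertips, push the tab of the turret punch round to the largest round mark on its base, so that the largest punch stands under the ram; then push the locking bolt's thumb plate in until the bolt is fully home between the two pins on the turret's rim. Push gently, do not grip anything, and leave the loose things on the bench where they are.

Things in the scene. Friction and masses are not known exactly. Their poses are not given: they have to be found in the camera images.
- punch: dark iron turret punch, bolted down. Origin on the bench under the turret axis; +x runs from there to its column (away from the robot, within 20 deg), +y left, z up. Angles in these notes: about z, counter-clockwise seen from above, from this +x. Base: disc of radius 142 mm, top at z 16 mm, with a 70 mm wide tongue on its right (270 deg) reaching 170 mm from the axis
- axis (a point): point on the turret's axis at its top face, z 40 mm. Turret: steel disc of radius 80 mm with a hub (36 mm wide, to z 46 mm) and eight upright round punches 54 mm from the axis, tops at z 58 mm: the largest 30 mm across, the others 9 to 20 mm
- ram (a point): centre of the ram's foot (26 mm across), z 66 mm, 54 mm from the axis along the punch's +x. Above it a C-arm: x from 25 mm outwards, y within 25 mm, z 120 to 170 mm, with a cap to 184 mm; column behind at x 125 to 185 mm, y within 30 mm; thin lever at the back up to 207 mm
- turret (a joint): turn of the turret in rad, growing counter-clockwise seen from above, range 0 to 2.2, starts at 0.05 to 0.6. At 0 the tab stands at 110 deg; at 1.745 it stands at 210 deg, at the large mark, with the largest punch under the ram. No click stops: it stays where it is left, by friction of about 0.15 N m (1.5 N at the tab)
- tab (a point): middle of the turret's one tab, 100 mm from the axis, z 60 mm: an upright plate 8 mm thick along the turning direction, 87 to 113 mm from the axis, top at z 72 mm, on an arm (16 mm wide, z 24 to 36 mm) that sticks out of the turret's rim to 112 mm from the axis
- big_punch (a point): centre of the top of the largest punch (30 mm across), 210 deg clockwise of the tab
- large_mark (a point): centre of the large mark, a flat bright metal disc 24 mm across on the base, 127 mm from the axis at 210 deg. Two smaller marks lie at the same radius: 6 mm across at 120 deg, 12 mm across at 165 deg
- gate (a point): middle of the gap, 17 mm wide, between two upright round pins (8 mm thick, z 18 to 44 mm, round tops) on the turret's rim, 88 mm from the axis, 60 deg counter-clockwise of the tab. The bolt's nose goes in here
- bolt (a joint): travel of the locking bolt in m towards the turret axis: 0 drawn back, 0.025 home against its stop; starts at 0 to 0.005. Friction about 2 N, no spring. It slides along x = 0 of the punch, from the right (270 deg). Its round nose, 8 mm wide, enters the gate and draws the turret true if that is within about 0.07 rad, else the pins block it
- bolt_tab (a point): point in the bolt's upright thumb plate, which is 30 mm wide, 8 mm thick along the sliding direction, from z 21 to 61 mm; the point is in its middle plane at z 53 mm, 143 mm from the turret axis at bolt 0, 118 mm when home
- drift: loose steel drift pin standing upright, 20 mm shank, 26 mm head, 50 mm tall, 50 to 70 mm beyond the base's left (body +y) edge; origin under it
- rivet_cup: loose aluminium cup, 64 mm across, 45 mm tall, beside the punch, far left of it; origin under its centre
- blank: loose steel disc lying flat, 54 mm across, 12 mm high, beside the punch, far right of it; origin under its centre
- wood_block: loose wooden block 75 x 50 x 45 mm, on the right part of the bench near the robot; origin under its centre
- hammer: loose hammer lying on the left part of the bench; origin under it, handle to its -x
- folded_sheet: loose bent piece of sheet metal, 200 x 130 mm, 25 mm high, far right; origin under its centre
- oil_bottle: loose grey plastic bottle, 56 mm across, 130 mm tall, far left; origin under it

How it is judged (in metres and radians):
On the way, in this order (a step that is already met when the one before it is completed fails the run):
1. the tab is at the large mark (turret within 0.08 rad of 1.745) and at rest, the bolt still drawn back (value of joint turret between 1.665 and 1.825 rad and value of joint bolt below 0.009 m and velocity of joint turret between -0.05 and 0.05 rad/s), for 0.2 s.
2. the bolt is home (over 22 mm in) (value of joint bolt above 0.022 m), for 0.2 s.
At the end, for the whole second after the job is handed in: the turret is at 1.745 within 0.065 rad (largest punch under the ram) and still, and the bolt is more than 22 mm in (home is 25 mm) (value of joint turret between 1.68 and 1.81 rad and value of joint bolt above 0.022 m and velocity of joint turret between -0.05 and 0.05 rad/s); the robot touches nothing.
It fails at once if any of the loose things is moved or lifted more than 15 mm (distance of any of drift, rivet_cup, blank, wood_block, hammer, folded_sheet, oil_bottle from where it was at the start of the episode above 0.015 m).
It fails at once if the punch is gripped or pushed hard: over 40 N of finger force on it (contact force between the fingers and punch above 40 N).
It also fails if it takes over 58 s, if anything falls off the work surface, if the arm or the gripper's body presses on something with over 40 N, if the wrist force passes 120 N, or if a joint passes its speed limit or range.

## Robot

A 6-joint arm with a two-finger parallel gripper is mounted at the origin on the work surface. World frame = base frame: x ahead of the robot, y to its left, z up, the work surface at z = 0. Lengths are in mm, angles in rad, forces in N, time in s.
With the tool pointing down it reaches from about 350 to 975 mm from the base axis. Payload 7.1 kg.
Tool frame: the origin (TCP) lies midway between the tips of the shut fingers; the grasp point (between the pads) lies 19 mm behind it; z points along the fingers, y is the line along which they close (so a half turn about z gives the same grasp; the last joint's range is limited). The gripper opens to 88 mm and grips with 3 to 60 N. Pads are 20 mm wide; open, the fingers measure 115 mm over their backs; the gripper's body (75 mm by 178 mm) begins 61 mm behind the grasp point.
Start: joints at [1.179, 0.423, 1.63, -0, 1.089, -0.019], TCP at [227.608, 582.065, 222.675] pointing down, gripper open.
Joint ranges: [-3, 3], [-0.9, 2.11], [0.09, 2.58], [-1.31, 4.45], [0.11, 2.69], [-2.54, 2.54]. Speed limits (rad/s): [2.39, 2.39, 3.01, 3.14, 3.14, 3.14].

## Interface

Orientations are given as a rotation vector (axis times angle).
In Python, from workcell import ctrl gives the robot as it stands. The module is installed in compiled form; this text tells all that it offers.
- The arm moves only by the tool servo_tool, never from a script. Its argument "increments" is a list of rows, each a list of 7 numbers: the shift along the world's x, y, z in cm, then the turn, a rotation vector about the world's x, y, z in degrees, then the opening, from -1 (shut) to 1 (fully open). A call has 1 to 20 rows; each row is the pose to reach, as a shift and turn from the pose commanded when the call began; what a row does not reach only later rows make up. A row lasts 1/12 s, in which the tool goes at most 41.7 mm and 7.16 degrees, less where a joint would pass 70% of its speed; a pose out of reach is approached as far as the arm can. A call with a gripper value outside its range is refused whole. The fingers move at their own pace and stop on an object; the grip force is fixed at half the most. Time passes only in rows, so rows that repeat a pose let the fingers close. It gives the time, the measured TCP pose, the force, the opening and the grip force at its end, in the units of the state.
- ctrl.get_obs(): the state, without advancing time (a new reading comes with each control period).
- ctrl.get_image(name): name is "scene" or "top" or "wrist"; returns a dict with "image" (420x560x3 uint8, red, green, blue), "fx", "fy", "cx", "cy" (pixels), "extrinsics" (4x4, takes a point from camera to world coordinates); the wrist camera has in their place "tool_from_camera" (4x4, takes a point from camera to tool coordinates, whose origin is the TCP and whose axes are the flange's). Camera axes: x right, y up, looking along -z (the intrinsics and any distortion apply to the point x, -y, -z); pixel columns grow to the right and rows downward; lengths in mm; the calibration is good to about 2 mm. A picture is of the moment at which its call begins: read the wrist's pose just before it. There is no depth.
- ctrl.close_job(): hands the job in; it is judged then, once.
The state is a dict: "t": time; "qpos": joint angles; "qvel": joint speeds; "joint_torque": joint torques, N m; "ee_pos": TCP position; "orientation": TCP orientation; "ft_force": force on the tool from outside, world axes, zero at the start; "moment": the same for the moment, N m; "width": finger opening in mm; "grasp_force": force on a finger pad.
Only numpy, scipy, OpenCV 4.12 (cv2) and the standard library are available. Lean on these libraries where they do the work, as an engineer would, in place of code of your own. Each camera call takes 0.05 s, during which the arm holds its last target. There are 200 camera calls.

## Working session

There is one attempt and no reset: what is moved stays moved. The work goes in short steps, Python scripts to look and compute and a tool call to move; the robot and the scene stay as the last step left them, time stands still between calls to the robot, and variables do not carry over. Pictures are saved under pics/ and viewed, at most 10 in all, crops included, and the job is handed in when it is done.

Besides the shell and the picture viewer there is one more tool, called after ">>>" as a command line: name --pt "numbers of a row" for each row, then --argument value for the rest. servo_tool: Moves the arm, as the interface text tells. Its arguments: {"type":"object","properties":{"increments":{"type":"array","items":{"type":"array","items":{"type":"number"}}}},"required":["increments"]}

```bash
mkdir -p pics; cat > h.py <<'E'
import numpy as np, cv2
from workcell import ctrl
def grab(n,f):
    d=ctrl.get_image(n); np.savez(f'pics/{f}.npz',**{k:v for k,v in d.items()})
    cv2.imwrite(f'pics/{f}.png',d['image'][:,:,::-1]); return d
def proj(d,P,E=None):
    E=np.array(d['extrinsics']) if E is None else E
    p=np.linalg.inv(E)@np.append(P,1); return np.array([d['cx']+d['fx']*p[0]/-p[2], d['cy']-d['fy']*p[1]/-p[2]])
def ray(d,u,v,z,E=None):
    E=np.array(d['extrinsics']) if E is None else E
    r=E[:3,:3]@np.array([(u-d['cx'])/d['fx'],-(v-d['cy'])/d['fy'],-1]); o=E[:3,3]
    return o+r*(z-o[2])/r[2]
E
python3 - <<'E'
from h import *
t=grab('top','top0'); s=grab('scene','scene0')
print([k for k in t], t['fx'],t['cx'],t['cy'],np.array(t['extrinsics']).round(2).tolist())
a=cv2.imread('pics/top0.png');cv2.imwrite('pics/top0b.png',cv2.resize(a,(800,600),interpolation=cv2.INTER_CUBIC))
print(ctrl.get_obs()['t'],ctrl.get_obs()['orientation'],ctrl.get_obs()['ft_force'])
E
```

```text
['image', 'fx', 'fy', 'cx', 'cy', 'extrinsics'] 394.88102340770735 285.7431783571449 202.3304921178931 [[0.01, 1.0, -0.1, 453.81], [-1.0, 0.01, 0.01, 1.07], [0.01, 0.1, 1.0, 1061.02], [0.0, 0.0, 0.0, 1.0]]
0.1 [-5.82157611e-01 -3.08688284e+00  2.01473049e-03] [-0.24943402  0.42158101 -0.24336717]
```

View pics/top0b.png

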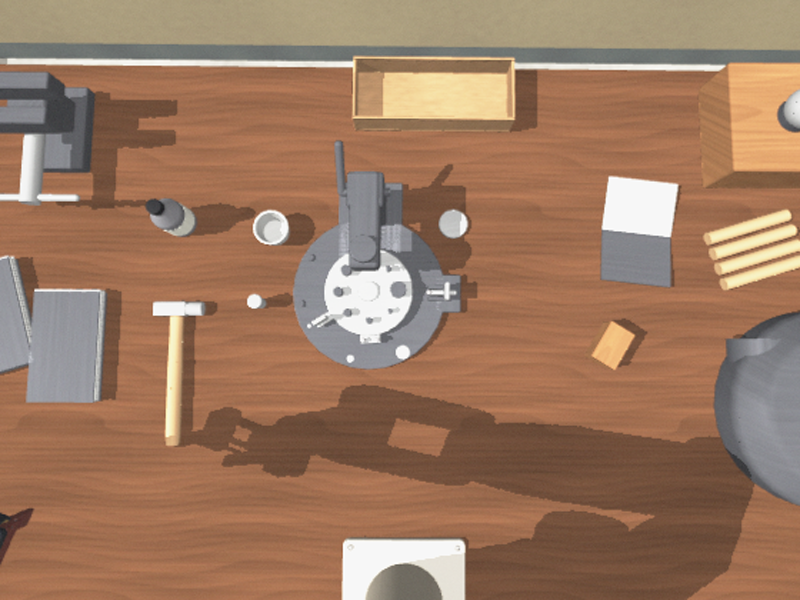

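View pics/scene0.png

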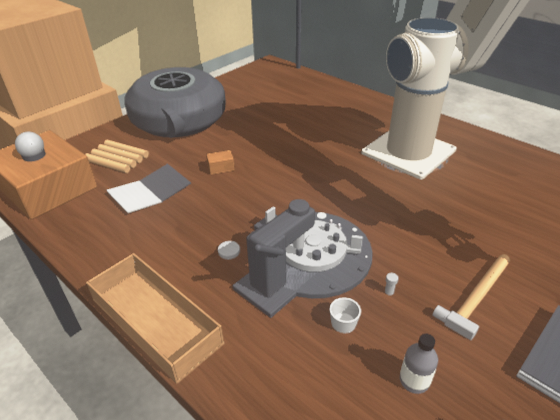

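```bash
python3 - <<'E'
import cv2
a=cv2.imread('pics/top0.png')[140:265,195:335];cv2.imwrite('pics/c1.png',cv2.resize(a,None,fx=4.8,fy=4.8,interpolation=cv2.INTER_CUBIC))
E
```

```text
(no output)
```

View pics/c1.png

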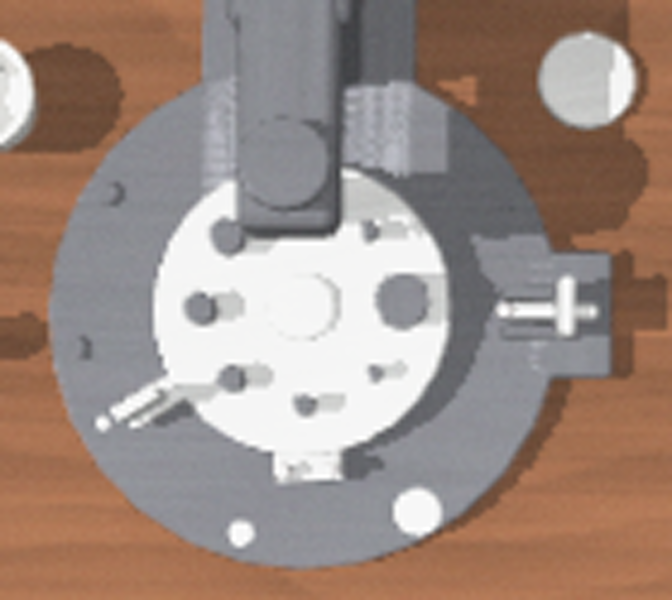

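The crop shows: hub at (302,305), large mark (417,511), medium mark (240,532), small mark (101,423), tab plate about (143,400), gate at (308,465), bolt plate top (566,306), big punch (405,300).

```bash
cat >> h.py <<'E'
def ax(th): return np.array([np.cos(th),np.sin(th)])
E
python3 - <<'E'
from h import *
from scipy.optimize import least_squares
d=dict(np.load('pics/top0.npz'))
c=lambda u,v:(195+(u+.5)/4.8-.5,140+(v+.5)/4.8-.5)
M=[((302,305),46,0,0),((417,511),16,127,210),((240,532),16,127,165),((101,423),16,127,120),((566,306),61,None,None)]
P=[ray(d,*c(*m[0]),m[1])[:2] for m in M]
def f(p):
    r=[]
    for m,q in zip(M[:4],P): r+=list(p[:2]+m[2]*ax(p[2]+np.radians(m[3]))-q)
    return r
s=least_squares(f,[600,40,0]);p=s.x
print('axis',p,'yaw deg',np.degrees(p[2]),s.fun.round(1))
def polar(u,v,z):
    q=ray(d,*c(u,v),z)[:2]-p[:2];return np.hypot(*q).round(1),np.degrees(np.arctan2(q[1],q[0])-p[2])%360
print('bolt',P[4],polar(566,306,61),'tab',polar(143,400,72),'gate',polar(308,465,44),'big',polar(405,300,58))
for n,m in (('drift',(255,301)),('cup',(270,228)),('bottle',(160,210)),('blank',(453,224)),('block',(613,345))):
    print(n,ray(d,m[0]*.7,m[1]*.7,40)[:2].round())
E
```

```text
axis [ 5.51680291e+02  6.58694940e+01 -5.24735793e-03] yaw deg -0.3006514629720885 [ 0.1  0.5 -0.1  0.2 -0.3 -0.1  0.3 -0.6]
bolt [550.58389672 -75.53318409] (np.float64(141.4), np.float64(269.8564058466907)) tab (np.float64(95.9), np.float64(123.81647246753164)) gate (np.float64(85.9), np.float64(183.4630937520185)) big (np.float64(56.0), np.float64(272.1222053478989))
drift [531. 270.]
cup [665. 247.]
bottle [697. 449.]
blank [676. -89.]
block [ 456. -378.]
```

>>> servo_tool --pt "7.5 -10.4 0 0 0 -14 -1" --pt "15 -20.8 0 0 0 -28 -1" --pt "22.5 -31.2 0 0 0 -42 -1" --pt "30 -41.7 0 0 0 -54.5 -1" --pt "30 -41.7 0 0 0 -54.5 -1" --pt "30 -41.7 0 0 0 -54.5 -1" --pt "30 -41.7 0 0 0 -54.5 -1" --pt "30 -41.7 0 0 0 -54.5 -1" --pt "30 -41.7 0 0 0 -54.5 -1" --pt "30 -41.7 0 0 0 -54.5 -1" --pt "30 -41.7 0 0 0 -54.5 -1" --pt "30 -41.7 0 0 0 -54.5 -1" --pt "30 -41.7 0 0 0 -54.5 -1" --pt "30 -41.7 0 0 0 -54.5 -1" --pt "30 -41.7 0 0 0 -54.5 -1" --pt "30 -41.7 0 0 0 -54.5 -1" --pt "30 -41.7 0 0 0 -54.5 -1" --pt "30 -41.7 0 0 0 -54.5 -1"

```text
t: 1.6
ee_pos: [526.8, 166.3, 222.7]
orientation: [-1.928, -2.48, 0.0]
ft_force: [-0.6, -0.2, 0.2]
width: 0.1
grasp_force: 0.0
```

```bash
python3 - <<'E'
from h import *
from scipy.spatial.transform import Rotation as R
o=ctrl.get_obs();print(o['ee_pos'],R.from_rotvec(o['orientation']).as_matrix().round(2).tolist(),o['qpos'])
w=grab('wrist','w1');
T=np.eye(4);T[:3,:3]=R.from_rotvec(o['orientation']).as_matrix();T[:3,3]=o['ee_pos'];E=T@np.array(w['tool_from_camera'])
print(E.round(2).tolist())
A=np.array([551.7,65.9])
for a,r,z in ((122,100,72),(120,127,16),(123-13,100,46)):
    print(a,proj(w,np.append(A+r*ax(np.radians(a-.3)),z),E))
E
```

```text
[526.78534324 166.34633592 222.65306919] [[-0.25, 0.97, -0.0], [0.97, 0.25, 0.0], [0.0, -0.0, -1.0]] [2.84226526e-01 3.17399453e-01 1.79153500e+00 2.02181001e-04
 1.03295005e+00 3.52948027e-02]
[[0.97, -0.23, -0.08, 506.24], [0.25, 0.92, 0.3, 248.23], [0.0, -0.31, 0.95, 384.4], [0.0, 0.0, 0.0, 1.0]]
122 [244.75557771 197.63968744]
120 [245.1720152  157.16147291]
110 [268.10440337 185.96510912]
```

View pics/w1.png

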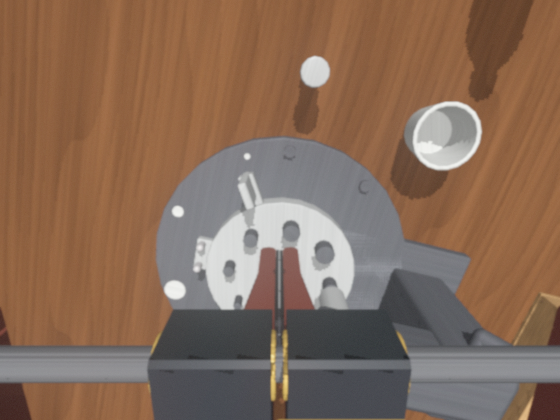

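The tab plate top is near (246,191), small mark (247,157), both matching predictions; the fingers come down well clear behind the tab.

>>> servo_tool --pt "0 0 -3 0 0 0 -1" --pt "0 0 -6 0 0 0 -1" --pt "0 0 -9 0 0 0 -1" --pt "0 0 -12 0 0 0 -1" --pt "0 0 -15 0 0 0 -1" --pt "0 0 -16.5 0 0 0 -1" --pt "0 0 -17.4 0 0 0 -1" --pt "0 0 -17.4 0 0 0 -1" --pt "0 0 -17.4 0 0 0 -1"

```text
t: 2.4
ee_pos: [527.7, 165.6, 49.0]
orientation: [1.93, 2.479, 0.0]
ft_force: [0.2, -0.2, 0.8]
width: 0.2
grasp_force: 0.0
```

```bash
python3 - <<'E'
from h import *
A=np.array([551.7,65.9]);p0=np.array([526.8,166.3])
for f in range(104,206,4):
    q=A+101*ax(np.radians(f-.3)); print(f,((q-p0)/10).round(2),f-104)
E
```

```text
104 [ 0.1  -0.23] 0
108 [-0.58 -0.42] 4
112 [-1.24 -0.66] 8
116 [-1.89 -0.94] 12
120 [-2.51 -1.27] 16
124 [-3.11 -1.64] 20
128 [-3.69 -2.05] 24
132 [-4.23 -2.5 ] 28
136 [-4.74 -2.99] 32
140 [-5.21 -3.51] 36
144 [-5.65 -4.06] 40
148 [-6.05 -4.64] 44
152 [-6.4  -5.25] 48
156 [-6.72 -5.88] 52
160 [-6.98 -6.54] 56
164 [-7.2  -7.21] 60
168 [-7.38 -7.89] 64
172 [-7.5  -8.58] 68
176 [-7.58 -9.28] 72
180 [-7.61 -9.99] 76
184 [ -7.59 -10.69] 80
188 [ -7.52 -11.39] 84
192 [ -7.4  -12.09] 88
196 [ -7.23 -12.77] 92
200 [ -7.02 -13.44] 96
204 [ -6.76 -14.1 ] 100
```

>>> servo_tool --pt "-0.35 -0.1 0 0 0 2 -1" --pt "-0.65 -0.3 0 0 0 4 -1" --pt "-1.0 -0.4 0 0 0 6 -1" --pt "-1.3 -0.55 0 0 0 8 -1" --pt "-1.65 -0.7 0 0 0 10 -1" --pt "-1.95 -0.8 0 0 0 12 -1" --pt "-2.3 -1.0 0 0 0 14 -1" --pt "-2.6 -1.15 0 0 0 16 -1" --pt "-3.2 -1.5 0 0 0 20 -1" --pt "-3.8 -1.95 0 0 0 24 -1" --pt "-4.3 -2.4 0 0 0 28 -1" --pt "-4.8 -2.85 0 0 0 32 -1" --pt "-5.3 -3.4 0 0 0 36 -1" --pt "-5.75 -3.95 0 0 0 40 -1" --pt "-6.15 -4.5 0 0 0 44 -1" --pt "-6.5 -5.15 0 0 0 48 -1" --pt "-6.8 -5.75 0 0 0 52 -1" --pt "-7.05 -6.4 0 0 0 56 -1" --pt "-7.05 -6.4 0 0 0 56 -1"

```text
t: 3.98
ee_pos: [458.1, 100.8, 50.3]
orientation: [0.538, 3.092, 0.002]
ft_force: [0.2, 0.3, 0.3]
width: 0.3
grasp_force: 0.0
```

```bash
python3 - <<'E'
from h import *
grab('top','top1')
a=cv2.imread('pics/top1.png')[140:265,195:335];cv2.imwrite('pics/c2.png',cv2.resize(a,None,fx=4.8,fy=4.8,interpolation=cv2.INTER_CUBIC))
p=ctrl.get_obs()['ee_pos'][:2]-np.array([551.7,65.9]);print(np.hypot(*p),np.degrees(np.arctan2(p[1],p[0]))%360+.3)
E
```

```text
99.97571017075062 159.67437639421422
```

View pics/c2.png

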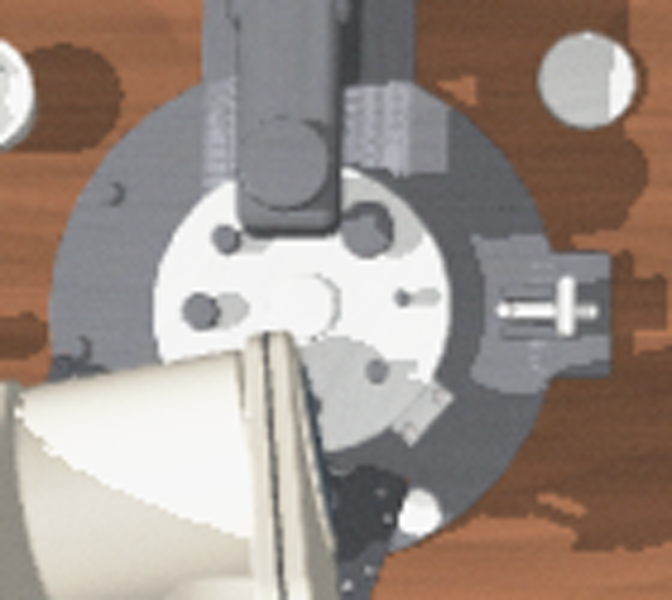

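The turret turns as planned: big punch at (368,230), gate pins at (437,396) and (409,433).

```bash
cat >> h.py <<'E'
def pol(d,u,v,z,E=None):
    q=ray(d,u,v,z,E)[:2]-np.array([551.7,65.9]);return np.hypot(*q).round(1),(np.degrees(np.arctan2(q[1],q[0]))+.3)%360
c=lambda u,v:(195+(u+.5)/4.8-.5,140+(v+.5)/4.8-.5)
E
python3 - <<'E'
from h import *
d=dict(np.load('pics/top1.npz'))
print(pol(d,*c(423,414),44),pol(d,*c(368,230),58))
A=np.array([551.7,65.9]);p0=np.array([457.1,101.1])
for f in range(160,206,2):
    q=A+101*ax(np.radians(f-.3)); print(f,((q-p0)/10).round(2),f-160)
E
```

```text
(np.float64(88.0), np.float64(228.91014924358782)) (np.float64(53.2), np.float64(317.73209606306636))
160 [-0.01 -0.02] 0
162 [-0.13 -0.35] 2
164 [-0.23 -0.69] 4
166 [-0.33 -1.03] 6
168 [-0.41 -1.37] 8
170 [-0.48 -1.71] 10
172 [-0.53 -2.06] 12
174 [-0.58 -2.41] 14
176 [-0.61 -2.76] 16
178 [-0.63 -3.11] 18
180 [-0.64 -3.47] 20
182 [-0.64 -3.82] 22
184 [-0.62 -4.17] 24
186 [-0.59 -4.52] 26
188 [-0.55 -4.87] 28
190 [-0.5  -5.22] 30
192 [-0.43 -5.57] 32
194 [-0.35 -5.91] 34
196 [-0.26 -6.25] 36
198 [-0.16 -6.59] 38
200 [-0.05 -6.92] 40
202 [ 0.08 -7.25] 42
204 [ 0.21 -7.58] 44
```

>>> servo_tool --pt "-0.13 -0.35 -0.2 0 0 2 -1" --pt "-0.25 -0.7 -0.2 0 0 4 -1" --pt "-0.33 -1.05 -0.2 0 0 6 -1" --pt "-0.42 -1.4 -0.2 0 0 8 -1" --pt "-0.48 -1.7 -0.2 0 0 10 -1" --pt "-0.53 -2.05 -0.2 0 0 12 -1" --pt "-0.58 -2.4 -0.2 0 0 14 -1" --pt "-0.61 -2.75 -0.2 0 0 16 -1" --pt "-0.63 -3.1 -0.2 0 0 18 -1" --pt "-0.64 -3.45 -0.2 0 0 20 -1" --pt "-0.64 -3.8 -0.2 0 0 22 -1" --pt "-0.62 -4.15 -0.2 0 0 24 -1" --pt "-0.6 -4.5 -0.2 0 0 26 -1" --pt "-0.55 -4.85 -0.2 0 0 28 -1" --pt "-0.5 -5.2 -0.2 0 0 30 -1" --pt "-0.43 -5.55 -0.2 0 0 32 -1" --pt "-0.35 -5.9 -0.2 0 0 34 -1" --pt "-0.26 -6.25 -0.2 0 0 36 -1" --pt "-0.16 -6.6 -0.2 0 0 38 -1" --pt "-0.16 -6.6 -0.2 0 0 38 -1"

```text
t: 5.7
ee_pos: [456.8, 35.2, 47.5]
orientation: [-0.493, 3.1, -0.0]
ft_force: [-0.8, -0.5, 0.2]
width: 0.2
grasp_force: 0.0
```

```bash
python3 - <<'E'
from h import *
grab('top','top2')
a=cv2.imread('pics/top2.png')[140:265,195:335];cv2.imwrite('pics/c3.png',cv2.resize(a,None,fx=4.8,fy=4.8,interpolation=cv2.INTER_CUBIC))
p=ctrl.get_obs()['ee_pos'][:2]-np.array([551.7,65.9]);print(np.hypot(*p),np.degrees(np.arctan2(p[1],p[0]))%360+.3)
E
```

```text
100.12858818352646 198.12161418069306
```

View pics/c3.png

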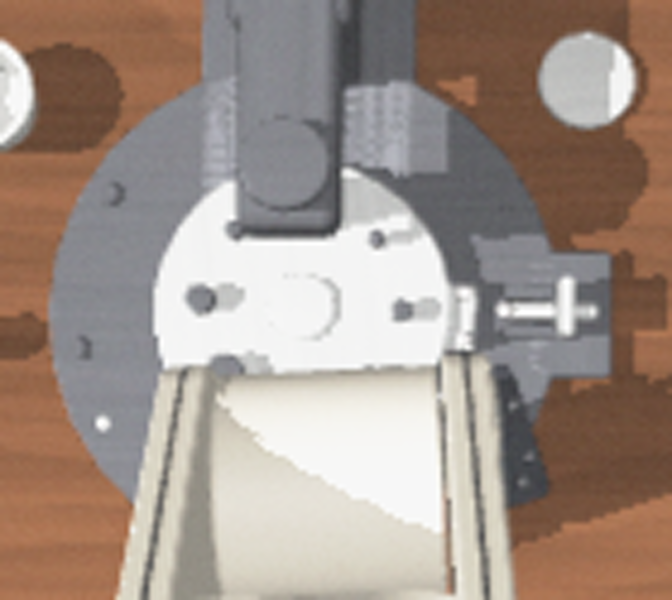

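The gate is at about (465,318) against the bolt line at row 310, so the turret is about 3° short.

>>> servo_tool --pt "0.04 -0.12 0 0 0 0.8 -1" --pt "0.08 -0.25 0 0 0 1.5 -1" --pt "0.13 -0.38 0 0 0 2.2 -1" --pt "0.17 -0.5 0 0 0 3 -1" --pt "0.17 -0.5 0 0 0 3 -1" --pt "0.17 -0.5 0 0 0 3 -1" --pt "0.17 -0.5 0 0 0 3 -1"

```text
t: 6.33
ee_pos: [457.0, 29.9, 46.6]
orientation: [0.576, -3.088, 0.0]
ft_force: [0.0, 0.1, 0.5]
width: 0.6
grasp_force: 0.0
```

>>> servo_tool --pt "-0.2 0.8 0 0 0 0 -1" --pt "-0.4 1.6 0 0 0 0 -1" --pt "-0.4 1.6 3 0 0 0 -1" --pt "-0.4 1.6 6 0 0 0 -1" --pt "-0.4 1.6 9 0 0 0 -1" --pt "-2 1.6 12 0 0 0 -1" --pt "-5 -1 13 0 0 -7 -1" --pt "-8 -4 13 0 0 -14 -1" --pt "-8 -7 13 0 0 -21 -1" --pt "-8 -10 13 0 0 -28 -1" --pt "-8 -13 13 0 0 -35 -1" --pt "-8 -15.5 13 0 0 -42 -1" --pt "-8 -15.5 13 0 0 -49 -1" --pt "-8 -15.5 13 0 0 -56 -1" --pt "-8 -15.5 13 0 0 -63 -1" --pt "-8 -15.5 13 0 0 -70 -1" --pt "-8 -15.5 13 0 0 -77 -1" --pt "-8 -15.5 13 0 0 -84 -1" --pt "-8 -15.5 13 0 0 -84 -1" --pt "-8 -15.5 13 0 0 -84 -1"

```text
t: 8.0
ee_pos: [377.1, -124.4, 176.6]
orientation: [-1.632, -2.684, 0.0]
ft_force: [-0.7, 0.0, 0.0]
width: 0.6
grasp_force: 0.0
```

```bash
python3 - <<'E'
from h import *
from scipy.spatial.transform import Rotation as R
o=ctrl.get_obs();print(o['ee_pos'],R.from_rotvec(o['orientation']).as_matrix().round(2).tolist(),o['qpos'].round(2))
grab('top','top3')
a=cv2.imread('pics/top3.png')[140:265,195:335];cv2.imwrite('pics/c4.png',cv2.resize(a,None,fx=4.8,fy=4.8,interpolation=cv2.INTER_CUBIC))
E
```

```text
[ 377.08029125 -124.39158977  176.60365596] [[-0.46, 0.89, -0.0], [0.89, 0.46, 0.0], [0.0, -0.0, -1.0]] [-0.35  0.16  2.15 -0.    0.84 -0.83]
```

View pics/c4.png

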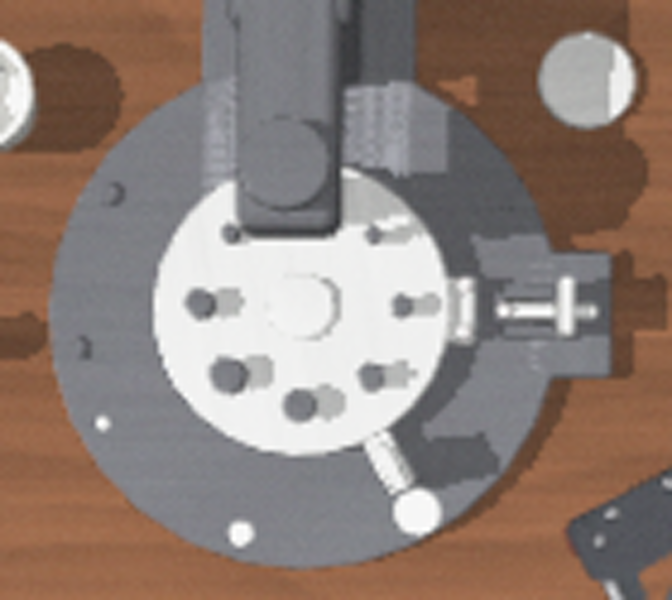

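Tab points straight at the large mark (417,511), the gate (463,310) is in line with the bolt. Now to the outer side of the thumb plate.

>>> servo_tool --pt "3 0 0 0 0 -7 -1" --pt "6 0 0 0 0 -14 -1" --pt "9 0 0 0 0 -21 -1" --pt "12 0 0 0 0 -27.5 -1" --pt "15 0 0 0 0 -27.5 -1" --pt "17.4 0 0 0 0 -27.5 -1" --pt "17.4 0 0 0 0 -27.5 -1" --pt "17.4 0 0 0 0 -27.5 -1" --pt "17.4 0 -3 0 0 -27.5 -1" --pt "17.4 0 -6 0 0 -27.5 -1" --pt "17.4 0 -9 0 0 -27.5 -1" --pt "17.4 0 -11.5 0 0 -27.5 -1" --pt "17.4 0 -12.8 0 0 -27.5 -1" --pt "17.4 0 -12.8 0 0 -27.5 -1" --pt "17.4 0 -12.8 0 0 -27.5 -1"

```text
t: 9.3
ee_pos: [550.5, -124.9, 48.8]
orientation: [-2.227, -2.214, 0.001]
ft_force: [-0.3, 0.4, 0.7]
width: 0.7
grasp_force: 0.0
```

>>> servo_tool --pt "0 0.5 0 0 0 0 -1" --pt "0 1 0 0 0 0 -1" --pt "0 1.5 0 0 0 0 -1" --pt "0 2 0 0 0 0 -1" --pt "0 2.5 0 0 0 0 -1" --pt "0 3 0 0 0 0 -1" --pt "0 3.3 0 0 0 0 -1" --pt "0 3.3 0 0 0 0 -1"

```text
t: 9.97
ee_pos: [551.2, -91.2, 48.7]
orientation: [-2.227, -2.215, 0.0]
ft_force: [0.0, -0.3, -0.2]
width: 0.2
grasp_force: 0.0
```

>>> servo_tool --pt "0 0.2 0 0 0 0 -1" --pt "0 0.4 0 0 0 0 -1" --pt "0 0.6 0 0 0 0 -1" --pt "0 0.8 0 0 0 0 -1" --pt "0 1.0 0 0 0 0 -1" --pt "0 1.2 0 0 0 0 -1" --pt "0 1.4 0 0 0 0 -1" --pt "0 1.6 0 0 0 0 -1" --pt "0 1.8 0 0 0 0 -1" --pt "0 2.0 0 0 0 0 -1" --pt "0 2.0 0 0 0 0 -1"

```text
t: 10.88
ee_pos: [551.2, -71.5, 48.7]
orientation: [-2.228, -2.215, -0.0]
ft_force: [0.2, 0.4, -0.4]
width: 0.3
grasp_force: 0.0
```

>>> servo_tool --pt "0 0.1 0 0 0 0 -1" --pt "0 0.2 0 0 0 0 -1" --pt "0 0.3 0 0 0 0 -1" --pt "0 0.3 0 0 0 0 -1"

```text
t: 11.22
ee_pos: [551.2, -68.8, 48.7]
orientation: [-2.228, -2.214, -0.0]
ft_force: [0.7, -1.1, -0.2]
width: 0.5
grasp_force: 0.5
```

>>> servo_tool --pt "0 0.1 0 0 0 0 -1" --pt "0 0.2 0 0 0 0 -1" --pt "0 0.2 0 0 0 0 -1"

```text
t: 11.47
ee_pos: [551.2, -66.8, 48.7]
orientation: [-2.228, -2.214, -0.0]
ft_force: [0.3, -0.8, -0.1]
width: -0.0
grasp_force: 0.6
```

```bash
python3 - <<'E'
from h import *
from scipy.spatial.transform import Rotation as R
o=ctrl.get_obs();w=grab('wrist','w5');grab('scene','s5')
T=np.eye(4);T[:3,:3]=R.from_rotvec(o['orientation']).as_matrix();T[:3,3]=o['ee_pos'];E=T@np.array(w['tool_from_camera'])
np.save('pics/E5.npy',E);print(proj(w,[551,-52,61],E))
a=cv2.imread('pics/w5.png');b=cv2.resize(cv2.imread('pics/s5.png')[195:275,245:385],None,fx=4,fy=4,interpolation=cv2.INTER_CUBIC)
cv2.imwrite('pics/w5b.png',np.vstack([cv2.resize(a[100:330],None,fx=1,fy=1)[:, :560],b[:320]]))
E
```

```text
[277.38534099 251.26874537]
```

View pics/w5b.png

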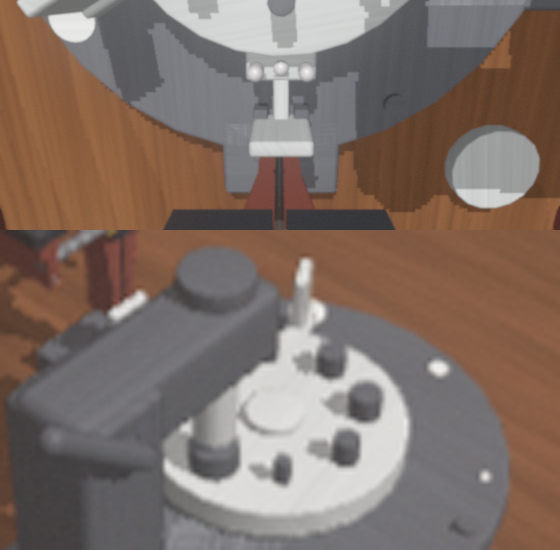

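The nose (281,68 in the picture) is between the two pins (255 and 307,70). Pushing on in small steps until the stop is felt.

>>> servo_tool --pt "0 0.1 0 0 0 0 -1" --pt "0 0.2 0 0 0 0 -1" --pt "0 0.2 0 0 0 0 -1"

```text
t: 11.82
ee_pos: [551.3, -65.6, 48.7]
orientation: [2.227, 2.215, -0.001]
ft_force: [0.2, -6.1, -0.8]
width: 0.4
grasp_force: 3.4
```

>>> servo_tool --pt "0 0.1 0 0 0 0 -1" --pt "0 0.1 0 0 0 0 -1"

```text
t: 11.98
ee_pos: [551.3, -65.5, 48.8]
orientation: [2.226, 2.214, -0.002]
ft_force: [-0.8, -12.0, 0.4]
width: 0.6
grasp_force: 6.1
```

The arm stalled at y −65.5, where home was predicted. Backing off and checking.

>>> servo_tool --pt "0 0 0 0 0 0 -1" --pt "0 0 0 0 0 0 -1" --pt "0 0 0 0 0 0 -1" --pt "0 -1 0 0 0 0 -1" --pt "0 -3 0 0 0 0 -1" --pt "0 -5 0 0 0 0 -1" --pt "0 -5 3 0 0 0 -1" --pt "0 -6 7 0 0 0 -1" --pt "-3 -7 11 0 0 0 -1" --pt "-7 -9 13 0 0 0 -1" --pt "-11 -9 13 0 0 0 -1" --pt "-15 -9 13 0 0 0 -1" --pt "-17 -9 13 0 0 0 -1" --pt "-17 -9 13 0 0 0 -1" --pt "-17 -9 13 0 0 0 -1"

```text
t: 13.23
ee_pos: [380.0, -153.9, 179.0]
orientation: [-2.23, -2.213, -0.001]
ft_force: [-0.4, -0.3, 0.4]
width: 0.2
grasp_force: 0.0
```

```bash
python3 - <<'E'
from h import *
d=grab('top','top6')
a=cv2.imread('pics/top6.png')[140:265,195:335];cv2.imwrite('pics/c6.png',cv2.resize(a,None,fx=4.8,fy=4.8,interpolation=cv2.INTER_CUBIC))
for z in (118,115,143):
    p=proj(d,[551,65.9-z,61]);print(z,((p-[195,140]+.5)*4.8-.5).round(1))
E
```

```text
118 [521.8 304.9]
115 [516.2 304.9]
143 [569.  305.2]
```

View pics/c6.png

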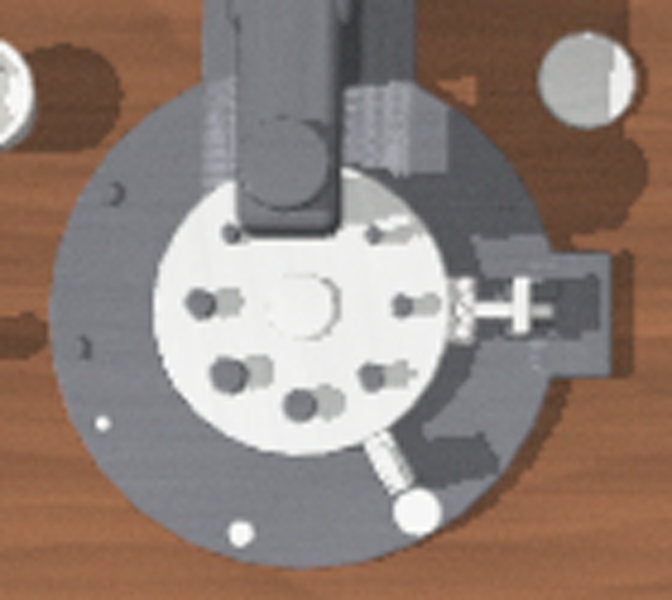

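The thumb plate is at column 521; home should be at 521.8. The nose is in the gate and the tab is at the large mark.

```bash
python3 -c "from workcell import ctrl; print(ctrl.close_job())"
```

```text
the job is handed in; nothing more can be done
None
```

The tab was pushed round to the large mark and the bolt pushed home between the two pins. The last overhead picture shows the thumb plate where home should be and the arm clear, and the job was handed in at about 13 s (no verdict was returned).

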